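# Release the pull-out tray and cover the casserole

### The arm

A 6-joint arm with a two-finger parallel gripper is mounted at the origin on a cart in front of the work surface, level with it; the furniture and walls round the work are solid. World frame = base frame: x ahead of the robot, y to its left, z up, the work surface at z = 0. Lengths are in m, angles in rad, forces in N, time in s.
With the tool pointing down it reaches from about 0.3 to 0.825 m from the base axis. Payload 5.4 kg.
Tool frame: the origin (TCP) lies at the very end of the fingers, on their centre line; the grasp point (between the pads) lies 19 mm behind it; z points along the fingers, y is the line along which they close (so a half turn about z gives the same grasp; the last joint's range is limited). The gripper opens to 92 mm and grips with 3 to 60 N. Pads are 20 mm wide; open, the fingers measure 128 mm over their backs; the gripper's body (75 mm by 189 mm) begins 69 mm behind the grasp point.
Start: joints at [1.036, 0.158, 1.597, -0, 1.386, -0.21], TCP at [0.184, 0.545, 0.215] pointing down, gripper open.
Joint ranges: [-2.91, 2.91], [-0.94, 2.29], [0.18, 2.7], [-1.29, 4.43], [0.17, 2.64], [-3, 3]. Speed limits (rad/s): [2.57, 2.57, 3.14, 3.14, 3.14, 3.14].

### API

Orientations are given as a rotation vector (axis times angle).
In Python, from cell import manip, cams, ticket gives the robot as it stands.
- The arm moves only by the tool move_arm, never from a script. Its argument "plan" is text: rows parted by semicolons, each of 5 numbers parted by spaces: the gripper command: -1 is shut, 1 is fully open, values between are in proportion, then the shift along the world's x, y, z in mm, then the turn about the world's z in degrees. In form: gripper x y z turn; .... A call has 1 to 20 rows; each row is the pose to reach, as a shift and turn from the pose commanded when the call began; what a row does not reach only later rows make up. A row lasts 1/8 s, in which the tool goes at most 62.5 mm and 10.7 degrees, less where a joint would pass 70% of its speed; a pose out of reach is approached as far as the arm can. A call with a gripper value outside its range is refused whole. The fingers move at their own pace and stop on an object; the grip force is fixed at half the most. Time passes only in rows, so rows that repeat a pose let the fingers close. It gives the time, the measured TCP pose, the force, the opening and the grip force at its end, in the units of the state.
- manip.get_state(): the state, without advancing time (a new reading comes with each control period).
- cams.read_camera(name): name is "scene" or "top" or "wrist"; returns a dict with "img" (480x640x3 uint8, red, green, blue), "range_z" (480x640 float32, m along the optical axis (not along the pixel's ray), 0 where there is no reading), "camera_matrix" (3x3 intrinsics, pixels), "k1" (the pictures are not rectified: a ray, as slopes to the right and down, at radius r is drawn at 1 + k1 r^2 times it, then the intrinsics apply), "world_to_cam" (4x4, takes a point from world to camera coordinates). Camera axes: x right, y up, looking along -z (the intrinsics and any distortion apply to the point x, -y, -z); pixel columns grow to the right and rows downward; lengths in m; the calibration is good to about 2 mm. A picture is of the moment at which its call begins.
- ticket.close_job(): hands the job in; it is judged then, once.
The state is a dict: "time": time; "qpos": joint angles; "qd": joint speeds; "effort": joint torques, N m; "tool_pos": TCP position; "ee_rot": TCP orientation; "force": force on the tool from outside, world axes, zero at the start; "wrist_torque": the same for the moment, N m; "gripper_width": finger opening in m; "gripper_force": force on a finger pad.
Only numpy, scipy, OpenCV 4.12 (cv2) and the standard library are available. Lean on these libraries where they do the work, as an engineer would, in place of code of your own. Each camera call takes 0.05 s, during which the arm holds its last target. There are 200 camera calls.

### The job

Open the sliding lock of the pull-out tray by pushing its tab all the way outwards, away from the tray, while the tray is still shut; then pull the tray, with the casserole standing on it, fully out to its front stop. After that set the steel lid on the casserole so that it sits seated and level, lowering it onto the rim before you let go of it, and leave the bowl, salt shaker and spice jar where they stand.

Things in the scene. Friction and masses are not known exactly. Their poses are not given: they have to be found in the camera images.
- runner: fixed steel runner base of the pull-out tray, screwed to the worktop. Origin on the worktop under the centre of the shut tray; its x axis points the way the tray goes in (to the wall), y to the tray's left, z up. Its position and yaw vary. The lock's steel channel stands on it left of the tray's front corner, at x -0.148 to -0.108, y 0.155 to 0.240, up to z 0.029
- tray (a joint): the wooden pull-out tray, 230 x 230 mm, in m: 0 shut (back), grows as the tray comes out along the runner's -x, 0.14 at the front stop. It stays where it is left; friction about 4 N plus 12 N per m/s of speed. The lock bolt blocks it (after 3 mm of play) until the lock reads 0.020
- tray_bar (a point): centre of the tray's pull bar, moves with the tray: round steel bar 12 mm thick, 140 mm long along the runner's y, axis 62 mm above the worktop, 50 mm in front of the tray's front edge, on two arms at its ends. The gap behind it (44 mm clear in the runner's x, 125 mm in y) is open down to the worktop: shut fingers can hook behind it from above, or pinch it
- tray_top (a point): centre of the tray's upper face (28 mm above the worktop), moves with the tray. A lip 7 mm high runs round the tray's edge, 210 x 210 mm inside
- lock (a joint): the sliding lock bolt, in m: 0 fully locked, 0.035 fully open. Moves along the runner's +y (away from the tray). Friction about 2 N plus 6 N per m/s; it stays where it is left. It starts between 0 and 0.006
- lock_tab (a point): the lock's upright dark steel tab, moves with the lock: 22 mm in the runner's x, 12 mm in y, from 28 to 72 mm above the worktop; this point is on its centre line, 60 mm up. Under it the flat bolt (upper face 29 mm up) reaches 55 mm from the tab to the runner's -y, across the tray's front edge. Room to push: the tray's lip there is only 35 mm high, the bar's end 75 mm away
- casserole: grey casserole with two black side handles, 179 mm across the rim, 240 mm over the handles, 74 mm high, 0.65 to 0.95 kg, open at the top, loose on the tray with its handles along the runner's y. Its flat rim top is 73 mm above the origin and the mouth is 147 mm wide at the narrowest. Origin at the centre of its underside
- lid: steel lid with a black knob, 182 mm across, 63 mm high, 0.2 to 0.33 kg, lying right way up on the worktop left or right of the tray. Origin at the centre of its underside, z up; round knob 42 mm across at 40 to 60 mm up, steel dome beside it up to 29 mm. A round plug below, 140 mm across, 8 mm deep, foot tapered, drops into the mouth; seated, its origin is 65 mm above the casserole's
- bowl: bystander: white bowl with hand-painted dashes, 151 mm across, 62 mm high, on the worktop on the other side from the lid; origin at the centre of its underside
- salt: bystander: salt shaker, 44 mm across, 90 mm high, on the worktop right of the tray; origin at the centre of its underside
- spice: bystander: spice jar, 47 mm across, 98 mm high, on the worktop left of the tray; origin at the centre of its underside

How it is judged:
By the outcome, as a careful person would: the job done as asked, in the order asked, and still so for the second after the job is handed in, with the robot touching nothing.
It also fails if it takes over 64 s, if anything falls off the work surface, if the arm or the gripper's body presses on something with over 40 N, if the wrist force passes 120 N, or if a joint passes its speed limit or range.

## Working session

There is one attempt and no reset: what is moved stays moved. The work goes in short steps, Python scripts to look and compute and a tool call to move; the robot and the scene stay as the last step left them, time stands still between calls to the robot, and variables do not carry over. Pictures are saved under pics/ and viewed, at most 10 in all, crops included, and the job is handed in when it is done.

Besides the shell and the picture viewer there is one more tool, called after "Request:" as name(argument=value, ...), one argument or row to a line, values as JSON. move_arm: Moves the arm, as the interface text tells. Its arguments: {"type":"object","properties":{"plan":{"type":"string"}},"required":["plan"]}

```bash
mkdir -p pics; cat > h.py <<'E'
import numpy as np, cv2
from cell import manip, cams, ticket
def shot(n, fn=None):
    c=cams.read_camera(n)
    if fn: cv2.imwrite('pics/'+fn, c['img'][:,:,::-1])
    return c
def cloud(c):
    K=c['camera_matrix']; z=c['range_z']; h,w=z.shape
    u,v=np.meshgrid(np.arange(w),np.arange(h))
    p=np.stack([u,v],-1).reshape(-1,1,2).astype(float)
    s=cv2.undistortPoints(p,K,np.array([c['k1'],0,0,0,0.])).reshape(h,w,2)
    P=np.stack([s[...,0]*z,-s[...,1]*z,-z,np.ones_like(z)],-1)
    W=P@np.linalg.inv(c['world_to_cam']).T
    W=W[...,:3].copy(); W[z<=0]=np.nan
    return W
E
python3 - <<'E'
from h import *
for n in ['top','scene']:
    c=shot(n,n+'0.png'); W=cloud(c); np.savez('/tmp/'+n,W=W,img=c['img'])
    print(n,c['k1'],np.linalg.inv(c['world_to_cam'])[:3,3])
print(manip.get_state())
E
```

```text
top 0.028411177710479726 [0.40044693 0.07341998 1.17007377]
scene -0.12875441776064842 [ 0.14274021 -0.58316855  0.96411438]
{'time': 0.1, 'qpos': array([ 1.03593237e+00,  1.58985142e-01,  1.59808867e+00, -1.22265165e-05,
        1.38617953e+00, -2.10102360e-01]), 'qd': array([-0.00068275, -0.00158737, -0.00375677, -0.00216982, -0.00151042,
       -0.00049063]), 'effort': array([-2.47882426e-04, -3.86504316e+01, -3.22960353e+01,  7.02954247e-02,
        3.39614984e-02, -4.64441439e-05]), 'tool_pos': array([0.18320911, 0.54444735, 0.2137267 ]), 'ee_rot': array([-5.07795905e-01, -3.09967983e+00,  2.43613160e-03]), 'force': array([0.27727321, 0.3159329 , 0.5355754 ]), 'wrist_torque': array([ 0.02438678, -0.00602026,  0.00359694]), 'gripper_force': 0.0, 'gripper_width': 0.09192309177058446}
```

View pics/top0.png

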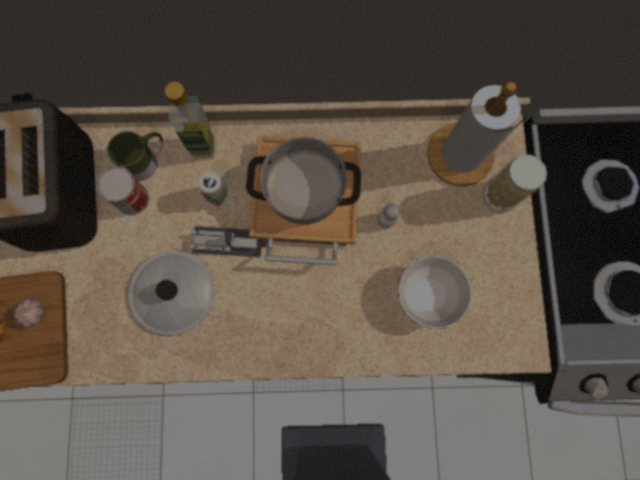

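View pics/scene0.png

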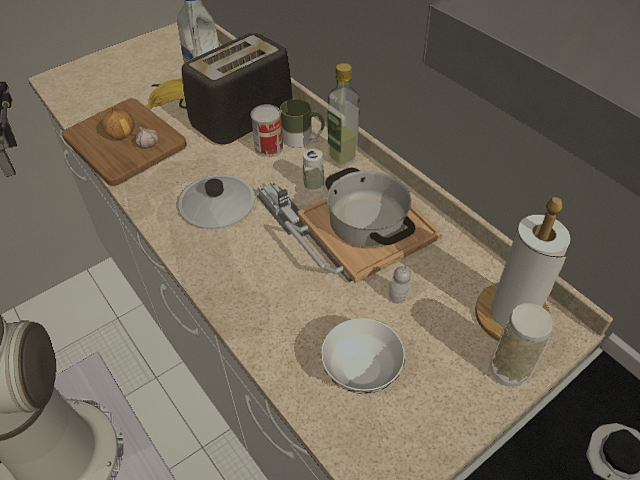

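The top view shows the tray at about (303,190), the bar at (302,253), the lock at (228,241), the lid knob at (167,290), the bowl at (434,292), the salt at (389,214) and the spice at (212,187).

```bash
python3 - <<'E'
from h import *
for n in ['top','scene']:
    d=np.load('/tmp/'+n+'.npz'); W=d['W']; 
    if n=='top':
        for u,v in [(167,290),(172,292),(302,253),(275,255),(330,258),(303,190),(228,241),(205,240),(245,243),(434,292),(258,140),(252,238),(356,242),(362,145)]: print((u,v),W[v,u].round(3))
        img=d['img'][200:290,120:370]; cv2.imwrite('pics/c.png',cv2.resize(img,None,fx=3.2,fy=3.2,interpolation=cv2.INTER_CUBIC)[:,:,::-1])
    else:
        img=d['img'][170:290,170:440]; cv2.imwrite('pics/s.png',cv2.resize(img,None,fx=2.9,fy=2.9,interpolation=cv2.INTER_CUBIC)[:,:,::-1])
        for u,v in [(213,186),(280,197),(340,270)]: print(n,(u,v),W[v,u].round(3))
E
```

```text
(167, 290) [0.545 0.361 0.065]
(172, 292) [0.541 0.352 0.063]
(302, 253) [0.627 0.085 0.002]
(275, 255) [ 0.625  0.144 -0.   ]
(330, 258) [0.614 0.024 0.003]
(303, 190) [0.761 0.079 0.036]
(228, 241) [0.642 0.236 0.075]
(205, 240) [0.656 0.292 0.03 ]
(245, 243) [0.647 0.206 0.03 ]
(434, 292) [ 0.533 -0.197  0.008]
(258, 140) [0.878 0.176 0.038]
(252, 238) [0.662 0.193 0.009]
(356, 242) [ 0.649 -0.035  0.003]
(362, 145) [ 0.876 -0.058  0.001]
scene (213, 186) [0.543 0.358 0.061]
scene (280, 197) [0.642 0.232 0.061]
scene (340, 270) [0.635 0.01  0.022]
```

View pics/c.png

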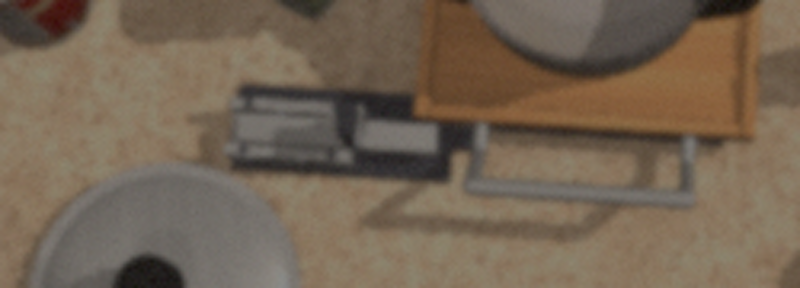

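View pics/s.png

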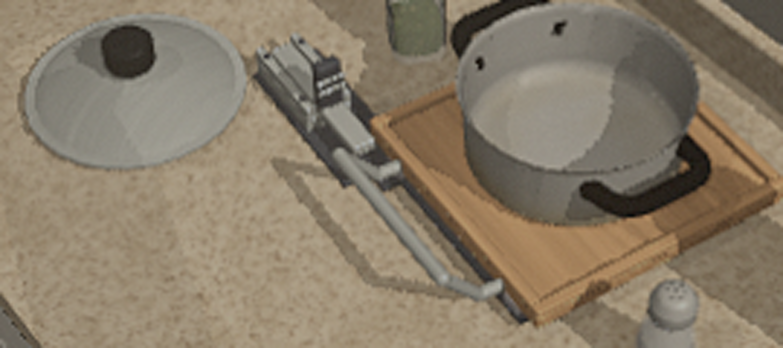

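The crops show the dark tab upright in the channel, at c.png (350,125), with the bar ends at (470,185) and (690,198). The knob is at (150,280). I'll now fit positions from the depth data.

```bash
cat >> h.py <<'E'
def sel(W,x0,x1,y0,y1,z0,z1):
    P=W.reshape(-1,3); P=P[~np.isnan(P[:,0])]
    return P[(P[:,0]>x0)&(P[:,0]<x1)&(P[:,1]>y0)&(P[:,1]<y1)&(P[:,2]>z0)&(P[:,2]<z1)]
def circ(P):
    A=np.c_[2*P[:,:2],np.ones(len(P))]; s=np.linalg.lstsq(A,(P[:,:2]**2).sum(1),rcond=None)[0]
    return s[:2].round(4), np.sqrt(s[2]+s[:2]@s[:2]).round(4)
def rect(P):
    (c,s,a)=cv2.minAreaRect(P[:,:2].astype(np.float32)*1000); return np.round(c,1),np.round(s,1),round(a,1)
E
python3 - <<'E'
from h import *
for n in ['top','scene']:
    W=np.load('/tmp/'+n+'.npz')['W']; print(n)
    b=sel(W,.58,.665,-.02,.17,.05,.08); print('bar',len(b),b.mean(0).round(4),rect(b))
    p=np.polyfit(b[:,1],b[:,0],1); print('yaw deg',np.degrees(np.arctan(-p[0])))
    t=sel(W,.6,.7,.19,.28,.045,.1); print('tab',len(t),t.mean(0).round(4),rect(t), t.min(0).round(3),t.max(0).round(3))
    k=sel(W,.5,.59,.31,.41,.05,.08); print('knob',len(k),k.mean(0).round(4),rect(k))
    kt=k[k[:,2]>k[:,2].max()-.006]; print(rect(kt), k[:,2].max())
    r=sel(W,.64,.9,-.06,.22,.092,.11); print('rim',len(r),circ(r),r[:,2].mean())
    l=sel(W,.42,.66,.24,.48,.004,.05);print('lid',rect(l))
    q=sel(W,.62,.92,-.08,.2,.025,.045); print('tray',rect(q))
E
```

```text
top
bar 443 [0.6007 0.0881 0.0667] (array([605.2,  88.3]), array([149.7,  23.1]), 85.9)
yaw deg -4.859233257509014
tab 98 [0.6493 0.2357 0.0662] (array([650.9, 236.7]), array([13.9, 24.4]), 87.8) [0.639 0.229 0.045] [0.663 0.243 0.077]
knob 341 [0.5466 0.3643 0.063 ] (array([547.5, 365.2]), array([39.9, 40.2]), 42.7)
(array([546.5, 365.6]), array([39. , 36.4]), 2.3) 0.06874603199410823
rim 1026 (array([0.7615, 0.0786]), np.float64(0.0961)) 0.09727156928055178
lid (array([540., 360.]), array([239.1, 240.1]), 89.9)
tray (array([745.9,  54.4]), array([274.7, 264.9]), 85.6)
scene
bar 369 [0.5986 0.0781 0.0655] (array([603.2,  84.1]), array([148.4,  21.3]), 85.0)
yaw deg -4.637285988615877
tab 122 [0.6494 0.2319 0.0617] (array([650.6, 231.5]), array([18.4, 25.4]), 57.5) [0.637 0.226 0.045] [0.664 0.245 0.075]
knob 210 [0.5443 0.3592 0.0596] (array([545.8, 361.4]), array([40.5, 39.1]), 58.6)
(array([544.1, 363.1]), array([38.3, 36.5]), 10.1) 0.06525102348959988
rim 668 (array([0.763 , 0.0712]), np.float64(0.0925)) 0.09639591047265435
lid (array([540.8, 350.3]), array([216.5, 240.9]), 89.0)
tray (array([748.1,  73.8]), array([237.2, 262. ]), 85.6)
```

Request:
move_arm(
  plan="-1 30 -23 0 1; -1 70 -53 0 3; -1 115 -87 0 5; -1 160 -121 0 7; -1 205 -155 0 9; -1 250 -190 0 11; -1 295 -224 0 13; -1 340 -258 0 13.7; -1 385 -292 0 13.7; -1 425 -322 0 13.7; -1 450 -341 0 13.7; -1 463 -351 0 13.7; -1 463 -351 0 13.7; -1 463 -351 -40 13.7; -1 463 -351 -80 13.7; -1 463 -351 -105 13.7; -1 463 -351 -115 13.7; -1 463 -351 -115 13.7",
)

```text
time: 2.35
tool_pos: [0.6459, 0.1947, 0.0997]
ee_rot: [-0.133, -3.138, -0.0]
force: [-0.3, 0.0, 0.5]
gripper_width: 0.0004
gripper_force: 0.0
```

```bash
python3 - <<'E'
from h import *
s=manip.get_state(); print(s['tool_pos'],s['ee_rot'],s['force'],s['gripper_width'])
c=shot('wrist','w1.png'); W=cloud(c)
t=sel(W,.62,.68,.21,.27,.05,.09); print('tab',len(t),rect(t),t.min(0),t.max(0))
b=sel(W,.58,.62,.0,.17,.05,.08); print('bar',len(b),rect(b))
E
```

```text
[0.64585551 0.19467877 0.09966377] [-1.33011436e-01 -3.13814066e+00 -2.05013818e-05] [-0.3437355   0.00891256  0.4671472 ] 0.00035955684425160756
tab 1133 (array([650.9, 237.6]), array([14.4, 25.2]), 85.1) [0.63782296 0.22939592 0.05000665] [0.66294313 0.24466322 0.07297768]
bar 5437 (array([604.3,  89.2]), array([150. ,  21.3]), 85.7)
```

View pics/w1.png

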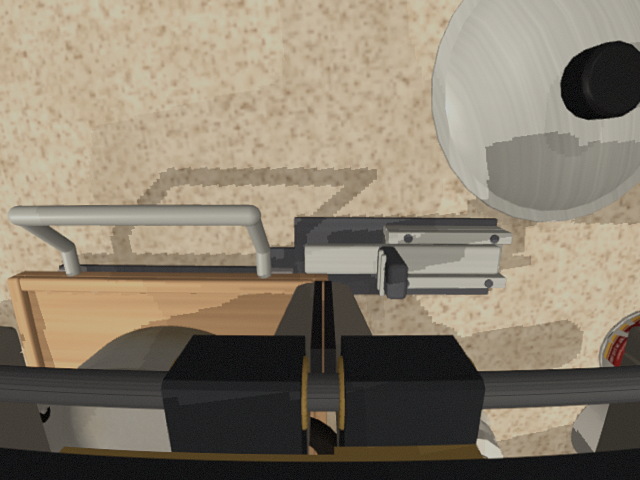

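The wrist view shows the fingers just inside the tray's front corner. The tab is at (395,270), clear ahead along +y. I'll go down and push.

Request:
move_arm(
  plan="-1 0 0 -25 0; -1 0 0 -45 0; -1 0 0 -52 0; -1 0 0 -52 0; -1 1 8 -52 0; -1 1.3 15 -52 0; -1 1.6 19 -52 0; -1 2 23 -52 0; -1 2.3 27 -52 0; -1 2.6 31 -52 0; -1 3 35 -52 0; -1 3.3 39 -52 0; -1 3.6 43 -52 0; -1 4 46 -52 0; -1 4 46 -52 0",
)

```text
time: 4.28
tool_pos: [0.6505, 0.2404, 0.0475]
ee_rot: [0.134, 3.139, 0.001]
force: [0.5, -0.1, 0.5]
gripper_width: 0.0005
gripper_force: 0.1
```

```bash
cat > t.py <<'E'
from h import *
s=manip.get_state(); print(s['tool_pos'],s['force'],s['time'])
for n in ['wrist','top']:
    W=cloud(shot(n)); t=sel(W,.635,.685,.235,.31,.055,.076); print(n,'tab',len(t),rect(t),t.min(0),t.max(0))
E
python3 t.py
```

```text
[0.65046358 0.24042282 0.04749732] [ 0.47886403 -0.09570308  0.46697762] 4.275
wrist tab 1993 (array([649.6, 252.1]), array([20. , 34.1]), 0.5) [0.63975978 0.23501764 0.05504502] [0.65970147 0.26914755 0.0759843 ]
top tab 3 (array([641.2, 259.4]), array([4.5, 1.2]), 84.0) [0.64048916 0.2571137  0.05529181] [0.64203629 0.26156171 0.06018857]
```

Request:
move_arm(
  plan="-1 0.3 3 0 0; -1 0.5 6 0 0; -1 0.7 8 0 0; -1 0.8 9 0 0; -1 0.8 9 0 0",
)

```text
time: 5.0
tool_pos: [0.6509, 0.2477, 0.0472]
ee_rot: [-0.134, -3.137, 0.004]
force: [-1.3, -5.3, 0.2]
gripper_width: 0.0004
gripper_force: 2.9
```

```bash
python3 t.py
```

```text
[0.65086452 0.24772659 0.04721273] [-1.33248693 -5.30456009  0.19855129] 5.0
wrist tab 2148 (array([647.1, 255.9]), array([42.9, 17.4]), 77.4) [0.63969499 0.23555841 0.05500561] [0.6603084  0.27595557 0.07594726]
top tab 3 (array([642.4, 267. ]), array([0.2, 1.6]), 31.5) [0.64204497 0.26632831 0.05512687] [0.64288601 0.26770285 0.06647757]
```

Request:
move_arm(
  plan="-1 0.2 2 0 0; -1 0.3 4 0 0; -1 0.4 5 0 0; -1 0.4 5 0 0; -1 0.4 5 0 0",
)

```text
time: 5.72
tool_pos: [0.651, 0.2483, 0.0473]
ee_rot: [-0.135, -3.135, 0.015]
force: [-5.9, -19.2, 4.7]
gripper_width: 0.0005
gripper_force: 9.8
```

Request:
move_arm(
  plan="-1 0 -8 0 0; -1 -1 -20 0 0; -1 -1 -20 25 0; -1 -1 -20 60 0; -1 -5 -50 60 0; -1 -12 -90 60 0; -1 -20 -130 60 0; -1 -24 -160 60 0; -1 -24 -167 60 0; -1 -24 -167 60 0",
)

```text
time: 6.98
tool_pos: [0.628, 0.0874, 0.1078]
ee_rot: [0.135, 3.138, 0.001]
force: [0.3, 0.3, 0.2]
gripper_width: 0.0007
gripper_force: 0.0
```

```bash
python3 - <<'E'
from h import *
s=manip.get_state(); print(s['tool_pos'],s['force'],s['time'])
W=cloud(shot('wrist','w2.png')); t=sel(W,.635,.685,.24,.31,.055,.076); print('tab',len(t),rect(t),t.min(0),t.max(0))
b=sel(W,.58,.61,.0,.17,.05,.08); print('bar',len(b),rect(b),b[:,0].min())
E
```

```text
[0.62799252 0.08736203 0.10778377] [0.29917021 0.26333957 0.17537851] 6.975
tab 1243 (array([653.9, 267.6]), array([14.7, 25.8]), 84.3) [0.64053772 0.25966811 0.05506709] [0.66643985 0.27536178 0.07314281]
bar 5100 (array([599.1,  88.3]), array([150.3,  21.5]), 89.9) 0.5882623882805227
```

View pics/w2.png

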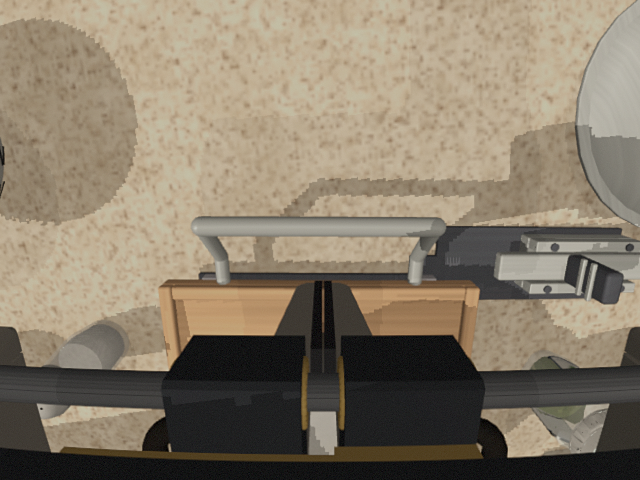

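The wrist view shows the bolt clear of the tray's front edge, the tab at its outer end near (595,280), and the bar at (320,227). The tab moved 30 mm and pushed against the stop. Next I hook the bar and pull.

Request:
move_arm(
  plan="-1 0 0 -35 0; -1 0 0 -60 0; -1 0 0 -70 0; -1 0 0 -70 0; -1 -6 0.5 -70 0; -1 -11 1 -70 0; -1 -14 1.2 -70 0; -1 -18 1.5 -70 0; -1 -24 2 -70 0; -1 -32 2.7 -70 0; -1 -41 3.5 -70 0; -1 -50 4.2 -70 0; -1 -59 5 -70 0; -1 -68 5.8 -70 0; -1 -77 6.5 -70 0; -1 -86 7.3 -70 0; -1 -93 7.9 -70 0; -1 -98 8.3 -70 0; -1 -100 8.5 -70 0; -1 -100 8.5 -70 0",
)

```text
time: 9.52
tool_pos: [0.528, 0.0953, 0.038]
ee_rot: [0.134, 3.138, -0.0]
force: [4.1, 0.6, 3.3]
gripper_width: 0.0002
gripper_force: 1.7
```

Request:
move_arm(
  plan="-1 -4 0.3 0 0; -1 -10 0.8 0 0; -1 -17 1.4 0 0; -1 -24 2 0 0; -1 -31 2.6 0 0; -1 -37 3.1 0 0; -1 -42 3.6 0 0; -1 -46 3.9 0 0; -1 -49 4.2 0 0; -1 -52 4.4 0 0; -1 -54 4.6 0 0; -1 -55 4.7 0 0; -1 -55 4.7 0 0",
)

```text
time: 11.15
tool_pos: [0.477, 0.0997, 0.0382]
ee_rot: [0.135, 3.128, 0.0]
force: [18.5, 1.2, -10.4]
gripper_width: 0.0004
gripper_force: 8.9
```

Request:
move_arm(
  plan="-1 6 0 0 0; -1 12 0 0 0; -1 12 0 30 0; -1 12 0 70 0; -1 20 10 100 0; -1 40 50 112 0; -1 65 100 112 0; 1 90 150 112 0; 1 115 200 112 0; 1 135 240 112 0; 1 147 263 112 0; 1 147 263 112 0; 1 147 263 112 0",
)

```text
time: 12.78
tool_pos: [0.6187, 0.362, 0.1485]
ee_rot: [-0.135, -3.136, 0.003]
force: [-0.2, -0.1, 0.8]
gripper_width: 0.0584
gripper_force: 0.0
```

```bash
cat > m.py <<'E'
from h import *
s=manip.get_state(); print(s['tool_pos'],s['ee_rot'],s['force'],s['time'])
for n in ['top','scene','wrist']:
    c=shot(n,n+'3.png'); W=cloud(c); print(n)
    b=sel(W,.43,.50,0,.18,.05,.08)
    if len(b)>20: print('bar',len(b),rect(b))
    k=sel(W,.5,.6,.31,.41,.05,.08); k=k[k[:,2]>np.percentile(k[:,2],60)-.004] if len(k) else k
    if len(k)>20: print('knob',len(k),rect(k),k[:,2].max())
    r=sel(W,.5,.76,-.05,.22,.096,.106)
    if len(r)>20: print('rim',len(r),circ(r),rect(r))
    l=sel(W,.42,.66,.26,.48,.006,.05)
    if len(l)>20: print('lid',rect(l))
E
python3 m.py
```

```text
[0.61872    0.36198394 0.14852217] [-1.34818233e-01 -3.13615316e+00  2.63739577e-03] [-0.19458598 -0.12936549  0.7713422 ] 12.775
top
bar 481 (array([465.7, 101.2]), array([149.4,  21.2]), 85.1)
knob 94 (array([549.3, 353.1]), array([36.1, 14.4]), 8.0) 0.06911087562979978
rim 632 (array([0.6265, 0.0913]), np.float64(0.0888)) (array([626.3,  92.2]), array([180.4, 215. ]), 29.8)
lid (array([535.1, 340.8]), array([233.8, 206.8]), 11.3)
scene
bar 408 (array([464.9,  97.7]), array([152.7,  22.6]), 85.0)
knob 169 (array([546.1, 362.5]), array([39.1, 38.1]), 84.8) 0.06638629921359085
rim 419 (array([0.6261, 0.0881]), np.float64(0.0884)) (array([621.2,  84. ]), array([197.5, 178.5]), 43.5)
lid (array([553.3, 371.6]), array([215.6, 220.2]), 87.8)
wrist
bar 803 (array([470.6, 166.7]), array([22. , 20.7]), 71.1)
knob 2963 (array([547.6, 367.2]), array([41. , 40.8]), 51.9) 0.06489473666400253
rim 261 (array([0.6244, 0.1003]), np.float64(0.0797)) (array([609.4, 173.5]), array([81.8, 12.1]), 12.9)
lid (array([563.8, 364.6]), array([180.1, 214.2]), 79.4)
```

View pics/top3.png

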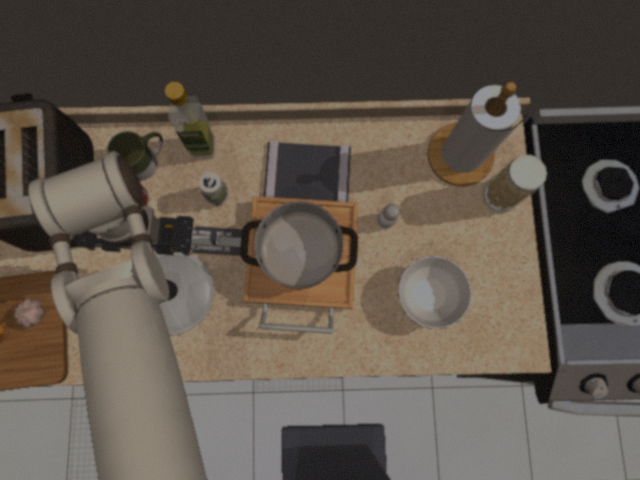

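The top view shows the tray out, with the bar at (297,325), the casserole centred at about (298,245) on it, and the bystanders unmoved. Now the lid.

Request:
move_arm(
  plan="1 -30 1 0 0; 1 -60 2 0 0; 1 -73 2 0 0; 1 -73 2 0 0; 1 -73 2 -40 0; 1 -73 2 -75 0; 1 -73 2 -100 0; 1 -73 2 -110 0; 1 -73 2 -114 0; 1 -73 2 -114 0; 0.2 -73 2 -114 0; 0 -73 2 -114 0; -0.05 -73 2 -114 0; -1 -73 2 -114 0; -1 -73 2 -114 0; -1 -73 2 -114 0; -1 -73 2 -114 0",
)

```text
time: 15.05
tool_pos: [0.5467, 0.3652, 0.0356]
ee_rot: [0.135, 3.139, 0.0]
force: [-0.8, 1.1, -1.1]
gripper_width: 0.0413
gripper_force: 30.0
```

```bash
python3 - <<'E'
from h import *
s=manip.get_state(); print(s['tool_pos'],s['force'],s['gripper_width'],s['gripper_force'],s['wrist_torque'])
E
```

```text
[0.54671856 0.36519609 0.03561745] [-0.84671443  1.11598763 -1.12289509] 0.04129161738910434 30.00000456813723 [0.09432848 0.02985777 0.01346323]
```

Request:
move_arm(
  plan="-1 0 0 10 0; -1 0 0 30 0; -1 0 0 60 0; -1 0 0 95 0; -1 0 0 125 0; -1 0 0 145 0; -1 0 0 150 0; -1 0 0 150 0; -1 0 0 150 0",
)

```text
time: 16.18
tool_pos: [0.5459, 0.3647, 0.1838]
ee_rot: [-0.134, -3.136, 0.002]
force: [0.0, -0.4, -2.9]
gripper_width: 0.0408
gripper_force: 30.0
```

```bash
cat > l.py <<'E'
from h import *
s=manip.get_state(); p=s['tool_pos']; print(p,s['force'],s['gripper_width'],s['wrist_torque'])
for n in ['scene','wrist','top']:
    c=shot(n,n+'4.png'); W=cloud(c); print(n)
    l=sel(W,p[0]-.12,p[0]+.12,p[1]-.12,p[1]+.12,p[2]-.036-.004,p[2]-.036+.02)
    if len(l)>50:
        h=cv2.convexHull(l[:,:2].astype(np.float32)).reshape(-1,2); (c0,r0)=cv2.minEnclosingCircle(l[:,:2].astype(np.float32))
        print('lid',len(l),rect(l),circ(h),np.round(c0,4),r0)
    r=sel(W,.5,.76,-.05,.22,.096,.106)
    if len(r)>50: print('rim',len(r),circ(r))
E
python3 l.py
```

```text
[0.54586142 0.36470632 0.18382121] [ 0.03312746 -0.44391042 -2.92561183] 0.04081762488259399 [ 0.0422716  -0.02659992  0.02555454]
scene
lid 1668 (array([544.3, 359.2]), array([176.7, 178.5]), 62.4) (array([0.5456, 0.3624]), np.float64(0.0911)) [0.5459 0.3617] 0.0941801592707634
rim 406 (array([0.6262, 0.0879]), np.float64(0.0883))
wrist
lid 26098 (array([540.8, 365.8]), array([171.3, 174.3]), 38.7) (array([0.5468, 0.3661]), np.float64(0.0907)) [0.5468 0.3663] 0.09117516875267029
rim 311 (array([0.626 , 0.0923]), np.float64(0.0875))
top
lid 1885 (array([545.6, 356.3]), array([163.5, 174.4]), 63.4) (array([0.5467, 0.3653]), np.float64(0.0903)) [0.5465 0.3655] 0.09116671234369278
rim 646 (array([0.6262, 0.0907]), np.float64(0.089))
```

View pics/scene4.png

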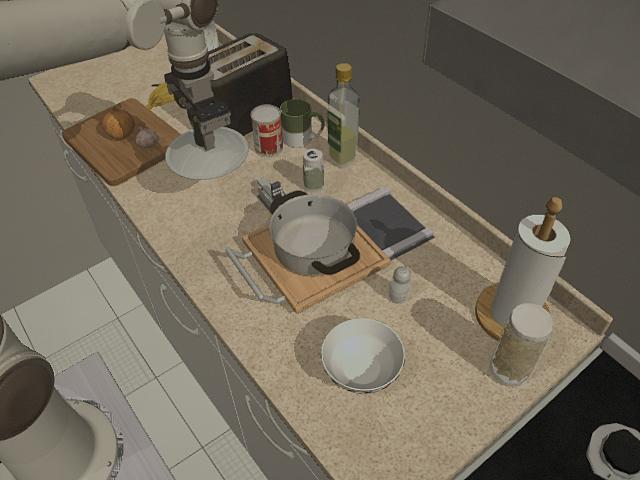

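The scene view shows the lid hanging level at (207,150), with the casserole open at (313,235). Both cameras agree on the lid-to-rim shift, so I'll carry it over.

Request:
move_arm(
  plan="-1 3 -10 0 0; -1 8 -28 0 0; -1 15 -52 0 0; -1 23 -80 0 0; -1 32 -110 0 0; -1 41 -140 0 0; -1 50 -170 0 0; -1 58 -200 0 0; -1 66 -227 0 0; -1 73 -250 0 0; -1 78 -267 0 0; -1 80 -273 0 0; -1 80 -274.5 0 0; -1 80 -274.5 0 0; -1 80 -274.5 -15 0; -1 80 -274.5 -30 0; -1 80 -274.5 -38 0; -1 80 -274.5 -38 0; -1 80 -274.5 -38 0",
)

```text
time: 18.7
tool_pos: [0.627, 0.0906, 0.148]
ee_rot: [0.135, 3.138, -0.0]
force: [0.0, 0.4, -2.3]
gripper_width: 0.0413
gripper_force: 30.0
```

```bash
python3 l.py
```

```text
[0.6270305  0.09059044 0.14798415] [ 0.04768779  0.35705682 -2.30214557] 0.041308589829648114 [ 0.05652267 -0.03281099 -0.02481664]
scene
lid 1922 (array([620. ,  84.2]), array([162.3, 181. ]), 37.6) (array([0.6271, 0.0892]), np.float64(0.0907)) [0.627  0.0896] 0.09211251139640808
rim 97 (array([0.6244, 0.0852]), np.float64(0.0863))
wrist
lid 25632 (array([621.8,  92.2]), array([171.4, 173.4]), 39.0) (array([0.628 , 0.0921]), np.float64(0.0906)) [0.6281 0.0921] 0.09105052798986435
top
lid 258 (array([644.9,  84.4]), array([164.6, 124.4]), 85.8) (array([0.6266, 0.0888]), np.float64(0.0869)) [0.6284 0.0898] 0.08912856131792068
```

Request:
move_arm(
  plan="-1 -1 -0.3 0 0; -1 -1 -0.3 -4 0; -1 -1 -0.3 -8 0; -1 -1 -0.3 -11 0; -1 -1 -0.3 -13 0; -1 -1 -0.3 -15 0; -1 -1 -0.3 -17 0; -1 -1 -0.3 -18 0; -1 -1 -0.3 -18 0",
)

```text
time: 19.98
tool_pos: [0.6257, 0.0903, 0.1295]
ee_rot: [-0.135, -3.139, 0.0]
force: [0.3, 0.2, -2.7]
gripper_width: 0.0412
gripper_force: 30.0
```

Request:
move_arm(
  plan="-1 -0 0 -0.7 0; -1 0 0 -1.4 0; -1 0 0 -2 0; -1 0 0 -2 0",
)

```text
time: 20.48
tool_pos: [0.626, 0.0903, 0.1288]
ee_rot: [0.134, 3.138, -0.0]
force: [-4.1, -0.6, 5.1]
gripper_width: 0.041
gripper_force: 30.0
```

Request:
move_arm(
  plan="-1 0 0 -1.5 0; -0.05 0 0 -1.5 0; 0.2 0 0 -1.5 0; 0.6 0 0 -1.5 0; 1 0 0 -1.5 0; 1 0 0 -1.5 0; 1 0 0 -1.5 0; 1 0 0 15 0; 1 0 0 45 0; 1 0 0 85 0; 1 0 20 120 0; 1 0 60 140 0; 1 0 110 140 0; 1 -10 160 140 0; 1 -20 210 140 0; 1 -30 250 140 0; 1 -30 260 140 0; 1 -30 260 140 0",
)

```text
time: 22.72
tool_pos: [0.596, 0.3502, 0.2683]
ee_rot: [0.134, 3.138, -0.0]
force: [0.6, -0.1, 0.1]
gripper_width: 0.0922
gripper_force: 0.0
```

```bash
python3 - <<'E'
from h import *
print(manip.get_state()['force'])
for n in ['scene','top']:
    c=shot(n,n+'5.png'); W=cloud(c)
    l=sel(W,.5,.76,-.04,.22,.09,.2); print(n,len(l),rect(l),l[:,2].max())
    d=np.hypot(l[:,0]-.6262,l[:,1]-.09); e=l[(d>.055)&(d<.085)]
    for a in range(-180,180,60):
        th=np.degrees(np.arctan2(e[:,1]-.09,e[:,0]-.6262)); m=(th>=a)&(th<a+60); print(a,m.sum(),e[m,2].mean().round(4),end='; ')
    b=sel(W,.43,.50,0,.18,.05,.08); print('bar',rect(b))
E
```

```text
[ 0.64365326 -0.10877107  0.05681733]
scene 5019 (array([625.6,  87. ]), array([229.2, 179.6]), 53.3) 0.16027072962699718
-180 549 0.1095; -120 536 0.1103; -60 352 0.1109; 0 205 0.1113; 60 244 0.1108; 120 395 0.11; bar (array([465.1,  98.9]), array([152.9,  21.4]), 85.3)
top 6827 (array([626.7,  90.2]), array([230.4, 180.6]), 53.2) 0.16260415288713426
-180 576 0.1106; -120 523 0.1109; -60 476 0.1117; 0 467 0.1126; 60 519 0.1125; 120 581 0.1115; bar (array([466.7, 101.3]), array([149.8,  21. ]), 84.4)
```

View pics/scene5.png

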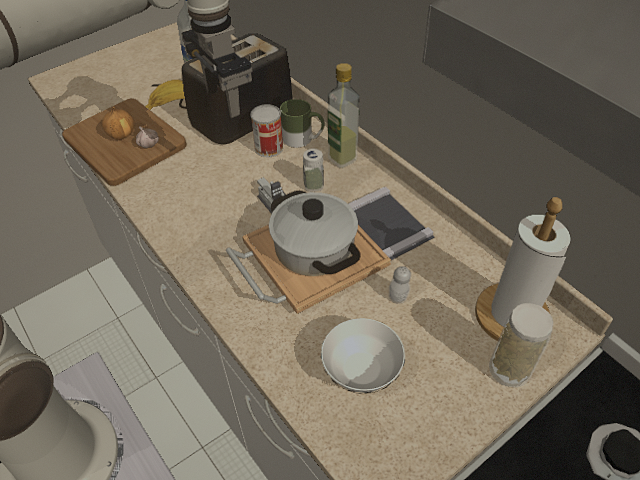

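```bash
python3 - <<'E'
from h import *
for n in ['top','scene']:
    W0=np.load('/tmp/'+n+'.npz')['W']; W1=cloud(shot(n))
    for W,c,z in [(W0,(.547,.365),0),(W1,(.6262,.0905),.09)]:
        l=sel(W,c[0]-.1,c[0]+.1,c[1]-.1,c[1]+.1,z+.005,z+.05); d=np.hypot(l[:,0]-c[0],l[:,1]-c[1]); e=l[(d>.035)&(d<.085)]; x=e[:,:2]-c
        s=np.linalg.lstsq(np.c_[x,(x**2).sum(1),np.ones(len(x))],e[:,2],rcond=None)[0]; print(n,'tilt deg',np.degrees(s[:2]).round(2),'h',s[3].round(4))
    for W,y in [(W0,.088),(W1,.1)]:
        b=sel(W,.43,.66,y-.04,y+.04,.052,.08); b=b[b[:,0]<np.median(b[:,0])+.02]; print('bar x',np.median(b[:,0]-.085*(b[:,1]-y)).round(4))
E
```

```text
top tilt deg [0.17 0.45] h 0.0323
top tilt deg [0.57 0.51] h 0.1254
bar x 0.5996
bar x 0.462
scene tilt deg [-0.14 -0.36] h 0.0293
scene tilt deg [0.44 0.08] h 0.1243
bar x 0.5983
bar x 0.4599
```

The lid is seated: its height is 93–95 mm and the tilt is within noise. The tray reached its stop, where the pull stalled at 18 N, and the bystanders are untouched.

```bash
python3 -c "
from cell import ticket
print(ticket.close_job())"
```

```text
the job is handed in; nothing more can be done
None
```

The job is handed in: the lock was pushed to its outer stop, the tray was pulled out until it stalled at its front stop (cameras read it 1–2 mm short of 140 mm), the lid is seated on the casserole and level to within about half a degree, and the bowl, salt shaker and spice jar look unmoved.

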